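Count to the third gap of the spice rack and push the tin home

ROBOT

A 6-joint arm with a two-finger parallel gripper is mounted at the origin on the work surface. World frame = base frame: x ahead of the robot, y to its left, z up, the work surface at z = 0. Lengths are in m, angles in rad, forces in N, time in s.
With the tool pointing down it reaches from about 0.35 to 0.975 m from the base axis. Payload 4.9 kg.
Tool frame: the origin (TCP) lies midway between the tips of the shut fingers; the grasp point (between the pads) lies 19 mm behind it; z points along the fingers, y is the line along which they close (so a half turn about z gives the same grasp; the last joint's range is limited). The gripper opens to 85 mm and grips with 20 to 120 N. Pads are 22 mm wide; open, the fingers measure 114 mm over their backs; the gripper's body (76 mm by 85 mm) begins 54 mm behind the grasp point. The pads swing forward as they close: fully open they stand 13 mm farther back than shut.
Start: joints at [-1.263, 0.053, 1.613, -0, 1.476, -0.119], TCP at [0.259, -0.569, 0.231] pointing down, gripper open.
Joint ranges: [-3.01, 3.01], [-1.01, 2.22], [0.06, 2.58], [-1.02, 4.17], [0.09, 2.62], [-3.14, 3.14]. Speed limits (rad/s): [2.57, 2.57, 3.14, 3.14, 3.14, 3.14].

INTERFACE

Orientations are given as a rotation vector (axis times angle).
In Python, from station import telemetry, optics, ctrl gives the robot as it stands.
- The arm moves only by the shell command python3 -m pendant 'ROWS' [FORCE]. ROWS is JSON, one flat list of numbers, 7 for each row, row after row: the turn, a rotation vector about the tool's x, y, z as a fraction of full scale, then the shift along the tool's x, y, z as a fraction of full scale, then the opening, from 0 (shut) to 1 (fully open). In form: [ax, ay, az, tx, ty, tz, fingers, ax, ay, az, tx, ty, tz, fingers, ...]. A call has 1 to 12 rows; each row is the pose to reach, as a shift and turn from the pose commanded when the call began, along the tool's axes at that moment; what a row does not reach only later rows make up. Full scale, the value 1, is 300 mm for a shift and 30 degrees for a turn. A row lasts 1/8 s, in which the tool goes at most 62.5 mm and 10.7 degrees, less where a joint would pass 70% of its speed; a pose out of reach is approached as far as the arm can. A call with a number of a shift or a turn outside -1 to 1 is refused whole. A call with a gripper value outside its range is refused whole. The fingers move at their own pace and stop on an object; FORCE is the grip in N (left out, the last holds). Time passes only in rows, so rows that repeat a pose let the fingers close. It gives the time, the measured TCP pose, the force, the opening and the grip force at its end, in the units of the state.
- telemetry.get_obs(): the state, without advancing time (a new reading comes with each control period).
- optics.get_image(name): name is "scene" or "top"; returns a dict with "image" (420x560x3 uint8, red, green, blue), "depth" (420x560 float32, m along the optical axis (not along the pixel's ray), 0 where there is no reading), "fx", "fy", "cx", "cy" (pixels), "rvec" (rotation vector, rad) and "tvec" (3), from world to camera coordinates, as OpenCV has them. Camera axes: x right, y down, z forward; pixel columns grow to the right and rows downward; lengths in m; the calibration is good to about 2 mm. A picture is of the moment at which its call begins.
- ctrl.finish_job(): hands the job in; it is judged then, once.
The state is a dict: "t": time; "q": joint angles; "dq": joint speeds; "effort": joint torques, N m; "tool_pos": TCP position; "tool_rot": TCP orientation; "contact_force": force on the tool from outside, world axes, zero at the start; "wrist_torque": the same for the moment, N m; "opening": finger opening in m; "grip_force": force on a finger pad.
Only numpy, scipy, OpenCV 4.12 (cv2) and the standard library are available. Lean on these libraries where they do the work, as an engineer would, in place of code of your own. Each camera call takes 0.05 s, during which the arm holds its last target. There are 200 camera calls.

TASK

With the gripper's fingers shut, run a fingertip along the top of the spice rack's back rail from the end with the teal knob, touching the rail behind the first, then the second, then the third gap one at a time (count every gap, full or empty) and going no farther than the third. Then push the yellow tin along the counter into that third gap until it is fully home against the back rail, standing upright. Never lift the tin or knock it over, and leave the other tins and kitchen things where they are.

Things in the scene. Friction and masses are not known exactly. Their poses are not given: they have to be found in the camera images.
- rack: Wooden spice rack fixed to the counter, 396 mm long in y; origin under it; own x points from open front to back. Seven dividers, 8 mm thick, 45 mm high, rounded front ends at x = -19 mm, make six open-fronted, floorless gaps 50 mm wide, 40 mm deep, 58 mm apart; three hold tins. Behind them the flat-topped back rail: x from +21 to +49 mm, top 68 mm above the counter. At yaw 0 the front faces the robot.
- tin: The tin to push: loose, upright, round spice tin with yellow band and yellow lid, 42 mm diameter, 55 mm high, 0.1 to 0.23 kg, standing on the counter in front of the rack; origin at the centre of its underside. It slides on the counter.
- knob_teal: Teal ball knob, 22 mm across, 27 mm tall, fixed on top of one end of the back rail: counting starts at this end, which may be the left or the right. Origin at its foot on the rail top.
- knob_white: White ball knob, same size, fixed on the other end of the rail. Origin at its foot.
- end_left (a point): Centre of the rail's end at the rack's +y (left) end, on the top face, 68 mm above the counter; a knob stands here.
- end_right (a point): The same at the rack's -y (right) end.
- rail_1: Section of the back rail behind gap 1 from the left, white-painted wood, fixed: 28 mm (rack x) by 58 mm (rack y), 8 mm thick, origin at the centre of its underside so its touchable top is 8 mm above; the sections lie flush, end to end.
- rail_2: Section of the back rail behind gap 2 from the left, dark brown wood, fixed: 28 mm (rack x) by 58 mm (rack y), 8 mm thick, origin at the centre of its underside so its touchable top is 8 mm above; the sections lie flush, end to end.
- rail_3: Section of the back rail behind gap 3 from the left, white-painted wood, fixed: 28 mm (rack x) by 58 mm (rack y), 8 mm thick, origin at the centre of its underside so its touchable top is 8 mm above; the sections lie flush, end to end.
- rail_4: Section of the back rail behind gap 4 from the left, dark brown wood, fixed: 28 mm (rack x) by 58 mm (rack y), 8 mm thick, origin at the centre of its underside so its touchable top is 8 mm above; the sections lie flush, end to end.
- rail_5: Section of the back rail behind gap 5 from the left, white-painted wood, fixed: 28 mm (rack x) by 58 mm (rack y), 8 mm thick, origin at the centre of its underside so its touchable top is 8 mm above; the sections lie flush, end to end.
- rail_6: Section of the back rail behind gap 6 from the left, dark brown wood, fixed: 28 mm (rack x) by 58 mm (rack y), 8 mm thick, origin at the centre of its underside so its touchable top is 8 mm above; the sections lie flush, end to end.
- gap_3 (a point): Gap 3 counted from the rack's left (+y) end: the point on the counter where the centre of a tin's underside lies when the tin is fully home, touching the back rail, midway between the dividers. It is the third from the left end.
- gap_4 (a point): Gap 4 counted from the rack's left (+y) end: the point on the counter where the centre of a tin's underside lies when the tin is fully home, touching the back rail, midway between the dividers. It is the third from the right end.
- tin_red: Loose spice tin of the same size, band and lid red, in gap 1 from the left, to be left alone; origin at the centre of its underside.
- tin_green: Loose spice tin of the same size, band and lid green, in gap 2 from the left, to be left alone; origin at the centre of its underside.
- tin_blue: Loose spice tin of the same size, band and lid blue, in gap 5 from the left, to be left alone; origin at the centre of its underside.
- measuring_cup: Glass measuring cup with handle, 90 mm across, 110 mm high, bystander left of the rack; origin under its centre.
- spatula: Bamboo spatula, 280 mm long, lying on the counter at the right, bystander.
- canister: Stainless canister with closed lid, 115 mm across, 168 mm high, bystander right of the rack; origin under its centre.
- cutter: Copper biscuit-cutter ring, 64 mm across, 30 mm high, bystander at the front left; origin under its centre.
Not all that is in view belongs to the job. Of the things that look like the tin, take the one that is farthest to the robot's right at the start.

How it is judged:
On the way, in this order (a step that is already met when the one before it is completed fails the run):
1. a fingertip touches the rail behind the first gap from the teal knob, and not the neighbouring sections (((horizontal distance between knob_teal and end_left below 0.05 m and (contact force between the fingers and rail_1 above 0.5 N and contact force between the fingers and rail_2 below 0.2 N)) or (horizontal distance between knob_teal and end_right below 0.05 m and (contact force between the fingers and rail_6 above 0.5 N and contact force between the fingers and rail_5 below 0.2 N)))), for 0.05 s.
2. a fingertip touches the rail behind the second gap from the teal knob, and not the neighbouring sections (((horizontal distance between knob_teal and end_left below 0.05 m and (contact force between the fingers and rail_2 above 0.5 N and contact force between the fingers and rail_1 below 0.2 N and contact force between the fingers and rail_3 below 0.2 N)) or (horizontal distance between knob_teal and end_right below 0.05 m and (contact force between the fingers and rail_5 above 0.5 N and contact force between the fingers and rail_4 below 0.2 N and contact force between the fingers and rail_6 below 0.2 N)))), for 0.05 s.
3. a fingertip touches the rail behind the third gap from the teal knob, and not the neighbouring sections (((horizontal distance between knob_teal and end_left below 0.05 m and (contact force between the fingers and rail_3 above 0.5 N and contact force between the fingers and rail_2 below 0.2 N and contact force between the fingers and rail_4 below 0.2 N)) or (horizontal distance between knob_teal and end_right below 0.05 m and (contact force between the fingers and rail_4 above 0.5 N and contact force between the fingers and rail_3 below 0.2 N and contact force between the fingers and rail_5 below 0.2 N)))), for 0.05 s.
4. the yellow tin is home in the third gap from the teal knob (((horizontal distance between knob_teal and end_left below 0.05 m and horizontal distance between tin and gap_3 below 0.008 m) or (horizontal distance between knob_teal and end_right below 0.05 m and horizontal distance between tin and gap_4 below 0.008 m)) and angle between tin's own z axis and vertical below 0.1 rad and height (world z) of tin below 0.006 m), for 0.2 s.
At the end, for the whole second after the job is handed in: The yellow tin stands upright (within 0.1 rad), on the counter and at rest in the third gap from the teal knob, its centre within 8 mm of the fully home point; the other tins are within 12 mm and the other kitchen things within 30 mm of where they began (all of step 4 and linear speed of tin below 0.01 m/s and distance of each of tin_red, tin_green, tin_blue from where it was at the start of the episode below 0.012 m and distance of each of measuring_cup, spatula, canister, cutter from where it was at the start of the episode below 0.03 m); the robot touches nothing.
It fails at once if the yellow tin is lifted off the counter (height (world z) of tin above 0.012 m).
It fails at once if the yellow tin is knocked over (angle between tin's own z axis and vertical above 0.6 rad).
It fails at once if the fingers run past the third gap, onto the rail behind the fourth gap from the teal knob or beyond ((horizontal distance between knob_teal and end_left below 0.05 m and (contact force between the fingers and rail_4 above 0.5 N or contact force between the fingers and rail_5 above 0.5 N or contact force between the fingers and rail_6 above 0.5 N)) or (horizontal distance between knob_teal and end_right below 0.05 m and (contact force between the fingers and rail_1 above 0.5 N or contact force between the fingers and rail_2 above 0.5 N or contact force between the fingers and rail_3 above 0.5 N))).
It fails at once if another tin is shifted by more than 12 mm (distance of any of tin_red, tin_green, tin_blue from where it was at the start of the episode above 0.012 m).
It fails at once if the cup, spatula, canister or cutter is shifted by more than 30 mm (distance of any of measuring_cup, spatula, canister, cutter from where it was at the start of the episode above 0.03 m).
It also fails if it takes over 72 s, if anything falls off the work surface, if the arm or the gripper's body presses on something with over 40 N, if the wrist force passes 120 N, or if a joint passes its speed limit or range.

## Working session

There is one attempt and no reset: what is moved stays moved. The work goes in short steps, Python scripts to look and compute and a shell command to move; the robot and the scene stay as the last step left them, time stands still between calls to the robot, and variables do not carry over. Pictures are saved under pics/ and viewed, at most 10 in all, crops included, and the job is handed in when it is done.

```bash
mkdir -p pics
cat > h.py <<'E'
import numpy as np, cv2
from station import telemetry, optics, ctrl
def grab(n):
    d=optics.get_image(n); R=cv2.Rodrigues(np.array(d["rvec"],float))[0]; t=np.array(d["tvec"],float)
    z=d["depth"]; v,u=np.mgrid[:z.shape[0],:z.shape[1]]
    c=np.stack([(u-d["cx"])/d["fx"]*z,(v-d["cy"])/d["fy"]*z,z],-1)
    d["P"]=(c-t)@R; d["P"][z==0]=np.nan; d["R"]=R; d["t"]=t
    return d
def save(d,f,crop=None,s=1):
    im=d["image"][:,:,::-1]
    if crop: a,b,c,e=crop; im=im[b:e,a:c]
    cv2.imwrite(f,cv2.resize(im,None,fx=s,fy=s,interpolation=cv2.INTER_CUBIC))
E
python3 - <<'E'
from h import *
for n in("scene","top"):
    d=grab(n); save(d,f"pics/{n}1.png"); np.savez(f"{n}1.npz",P=d["P"],im=d["image"])
o=telemetry.get_obs(); print(o)
E
```

```text
{'t': 0.1, 'q': array([-1.26300413e+00,  5.32892359e-02,  1.61418879e+00, -5.01709372e-05,
        1.47596574e+00, -1.19009198e-01]), 'dq': array([ 0.00220755, -0.00133942, -0.00332454, -0.00072606,  0.00042487,
        0.00031263]), 'effort': array([ 4.22649146e-04, -3.94906497e+01, -3.71362495e+01, -1.11591739e-04,
        3.91947571e-03, -6.33966565e-06]), 'tool_pos': array([ 0.25853441, -0.56839562,  0.23016777]), 'tool_rot': array([-3.06853179e+00, -6.64959247e-01,  3.51948708e-04]), 'contact_force': array([ 0.25735806,  0.52562283, -0.0540265 ]), 'wrist_torque': array([0.01622212, 0.02892992, 0.02610347]), 'grip_force': 0.0, 'opening': 0.08530654314339196}
```

View pics/scene1.png

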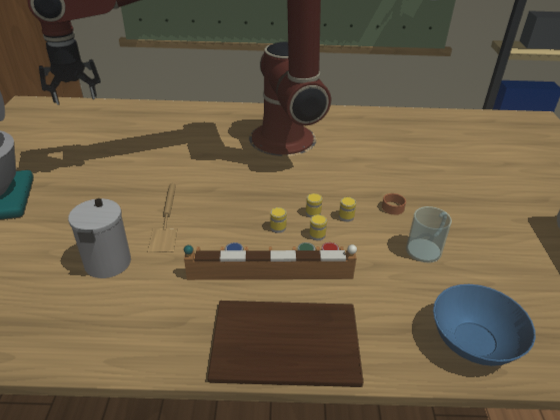

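View pics/top1.png

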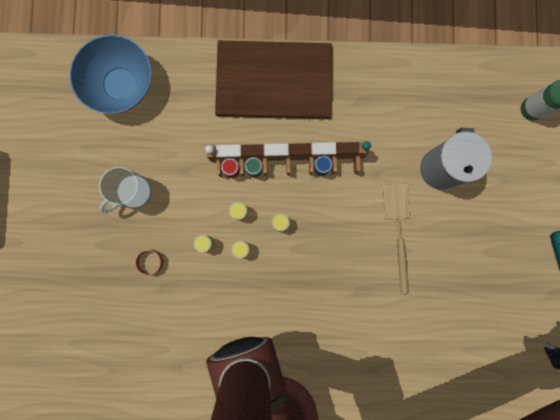

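The four yellow tins, in top-view pixels, are (238,211), (281,223), (203,244) and (240,250). The top view has robot-right at image-right, so (281,223) is farthest right; in the scene view, which faces the robot, it is (278,220). The teal knob is at (367,146) in the top view, the rack's right end, so counting gives rail_6, 5, 4 and then gap_4, which is empty. I'll confirm with a crop and measure.

Run:
```python
from h import *
d=grab("top"); save(d,"pics/crop1.png",(180,130,400,270),3.6)
P=d["P"]; im=d["image"]; hsv=cv2.cvtColor(im,cv2.COLOR_RGB2HSV)
s=grab("scene"); 
def lids(d,lo,hi,zmin,zmax,nm):
    h=cv2.cvtColor(d["image"],cv2.COLOR_RGB2HSV); m=cv2.inRange(h,lo,hi)>0
    m&=(d["P"][...,2]>zmin)&(d["P"][...,2]<zmax)
    n,l,st,c=cv2.connectedComponentsWithStats(m.astype(np.uint8))
    for i in range(1,n):
        if st[i,4]>25:
            p=d["P"][l==i]; print(nm,c[i].round(),st[i,4],"mid",((p.max(0)+p.min(0))/2).round(4),"mean",p.mean(0).round(4),"ext",np.ptp(p,0).round(4))
for nm,D in(("top",d),("scene",s)):
    lids(D,(22,120,90),(35,255,255),.045,.065,nm+" yel"); lids(D,(80,120,30),(100,255,255),.065,.11,nm+" teal")
    for k,lo,hi in(("red",(0,150,60),(6,255,255)),("green",(60,80,30),(88,255,255)),("blue",(105,120,60),(130,255,255))): lids(D,lo,hi,.045,.065,nm+k)
    p=D["P"].reshape(-1,3); 
    m=(abs(p[:,2]-.068)<.005)&(p[:,0]>.5)&(p[:,0]<.9)&(abs(p[:,1])<.35); 
    q=p[m].astype(np.float32); mm=abs(q[:,0]-np.median(q[:,0]))<.04; q=q[mm]
    print(nm,"rail",len(q),cv2.minAreaRect(q[:,:2].copy()),q.mean(0))
    w=(D["image"].reshape(-1,3).min(1)>150)&m; print("white z",p[w].mean(0))
# rail colour runs from top view
for u in range(205,380,6):
    print(u,[(v,im[v,u].max(),P[v,u].round(3).tolist()) for v in (146,150)])
```

```text
top yel [238. 210.] 132 mid [0.5123 0.1003 0.0556] mean [0.5121 0.1002 0.0551] ext [0.0296 0.0317 0.0103]
top yel [280. 222.] 138 mid [ 0.4852 -0.0035  0.0552] mean [ 0.4856 -0.0037  0.055 ] ext [0.0293 0.0293 0.007 ]
top yel [202. 243.] 130 mid [0.4307 0.1833 0.0552] mean [0.4303 0.1841 0.0553] ext [0.029  0.0295 0.0077]
top yel [240. 249.] 136 mid [0.4181 0.0928 0.055 ] mean [0.418  0.0925 0.0553] ext [0.029  0.0313 0.0089]
top teal [366. 145.] 39 mid [ 0.6709 -0.2045  0.0914] mean [ 0.6701 -0.2042  0.0922] ext [0.0156 0.0145 0.0101]
topred [229. 166.] 126 mid [0.6199 0.1242 0.0544] mean [0.6201 0.1238 0.055 ] ext [0.0305 0.0294 0.0101]
topgreen [253. 165.] 122 mid [0.6224 0.0656 0.0546] mean [0.6231 0.066  0.0549] ext [0.0283 0.0297 0.0112]
topblue [323. 164.] 132 mid [ 0.6299 -0.1064  0.0543] mean [ 0.6306 -0.1065  0.0551] ext [0.0309 0.0299 0.0088]
top rail 1761 ((0.662412166595459, -0.020098865032196045), (0.029572097584605217, 0.3946038782596588), 2.553844451904297) [ 0.6619405  -0.01983892  0.06752973]
white z [0.66199424 0.00895818 0.06763106]
scene yel [314. 198.] 111 mid [
[... 2978 characters left out ...]
), [0.663, -0.139, 0.067])]
343 [(146, np.uint8(77), [0.674, -0.154, 0.064]), (150, np.uint8(82), [0.663, -0.153, 0.068])]
349 [(146, np.uint8(77), [0.673, -0.168, 0.067]), (150, np.uint8(80), [0.663, -0.168, 0.068])]
355 [(146, np.uint8(75), [0.674, -0.183, 0.067]), (150, np.uint8(81), [0.663, -0.182, 0.072])]
361 [(146, np.uint8(108), [0.674, -0.198, 0.065]), (150, np.uint8(129), [0.664, -0.198, 0.066])]
367 [(146, np.uint8(99), [0.669, -0.207, 0.09]), (150, np.uint8(61), [0.661, -0.209, 0.081])]
373 [(146, np.uint8(164), [0.691, -0.242, -0.001]), (150, np.uint8(162), [0.681, -0.242, -0.002])]
379 [(146, np.uint8(168), [0.692, -0.258, -0.001]), (150, np.uint8(162), [0.681, -0.257, 0.001])]
```

View pics/crop1.png

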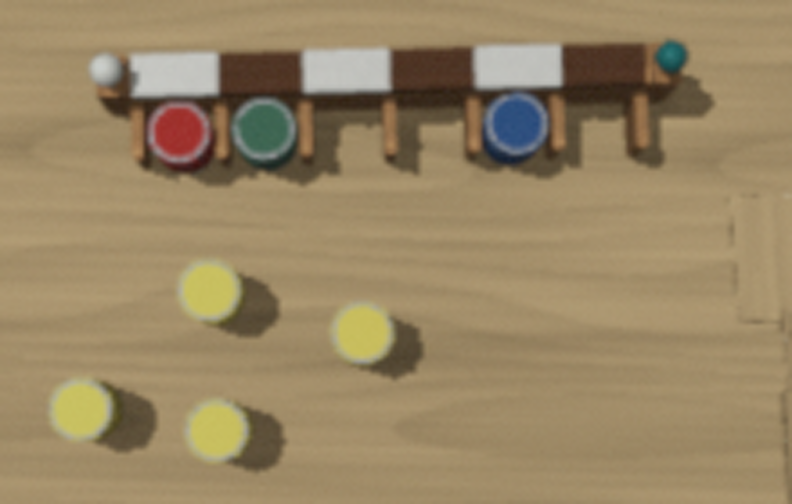

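The crop shows the target tin alone at crop (362,332). It also shows rail sections 6, 5 and 4 at crop (605,65), (517,67) and (432,68), with gap 4 empty at (430,125). The tin lids and the rail edges agree on a yaw of about 2.6° and gap_4 at about (0.6276, -0.049). Next is a helper that works out the rows.

```bash
cat >> h.py <<'E'
from scipy.spatial.transform import Rotation as Ro
def to(x,y,z,yaw=2.6,start=None):
    "shift/turn fractions from present (or given) pose to the world pose; tool down, tool x at yaw"
    o=telemetry.get_obs(); p,R=(o["tool_pos"],Ro.from_rotvec(o["tool_rot"])) if start is None else start
    T=Ro.from_euler("z",yaw,degrees=True)*Ro.from_euler("x",180,degrees=True)
    a=(R.inv()*T).as_rotvec(degrees=True)/30; s=R.inv().apply(np.array([x,y,z])-p)/.3
    print("->",(x,y,z),np.r_[a,s].round(4).tolist()); return np.array([x,y,z]),T
E
python3 - <<'E'
from h import *
s=to(.45,-.30,.20); to(.6679,-.1633,.12,start=s)
E
```

```text
-> (0.45, -0.3, 0.2) [-0.0025, 0.0003, 0.7284, 0.9514, -0.5506, 0.1026]
-> (0.6679, -0.1633, 0.12) [0.0, 0.0, 0.0, 0.7463, -0.4222, 0.2667]
```

```bash
python3 -m pendant '[0,0,0.73,0.95,-0.55,0.1,0, 0,0,0.73,0.95,-0.55,0.1,0, 0,0,0.73,0.95,-0.55,0.1,0, 0,0,0.73,0.95,-0.55,0.1,0, 0,0,0.73,0.95,-0.55,0.1,0, 0,0,0.73,0.95,-0.55,0.1,0, 0,0,0.73,0.95,-0.55,0.1,0, 0,0,0.73,0.95,-0.55,0.1,0, 0,0,0.73,0.95,-0.55,0.1,0]'
python3 - <<'E'
from h import *
to(.6679,-.1633,.11)
E
```

```text
t: 1.32
tool_pos: [0.4492, -0.3022, 0.2015]
tool_rot: [3.14, 0.066, -0.0]
contact_force: [0.7, -0.2, 0.1]
opening: 0.0001
grip_force: 0.0
-> (0.6679, -0.1633, 0.11) [0.0008, 0.0, -0.0059, 0.748, -0.4318, 0.3047]
```

```bash
python3 -m pendant '[0,0,0,0.748,-0.432,0.22,0, 0,0,0,0.748,-0.432,0.22,0, 0,0,0,0.748,-0.432,0.22,0, 0,0,0,0.748,-0.432,0.22,0, 0,0,0,0.748,-0.432,0.22,0, 0,0,0,0.748,-0.432,0.305,0, 0,0,0,0.748,-0.432,0.305,0, 0,0,0,0.748,-0.432,0.305,0]'
python3 - <<'E'
from h import *
d=grab("top"); save(d,"pics/touch6.png",(180,90,400,230),3.4)
to(.6679,-.1633,.07)
E
```

```text
t: 2.33
tool_pos: [0.6681, -0.1626, 0.1107]
tool_rot: [3.14, 0.068, 0.001]
contact_force: [0.7, -0.1, 0.5]
opening: -0.0001
grip_force: 0.0
-> (0.6679, -0.1633, 0.07) [0.0017, -0.0034, -0.0043, -0.0022, 0.0023, 0.1379]
```

View pics/touch6.png

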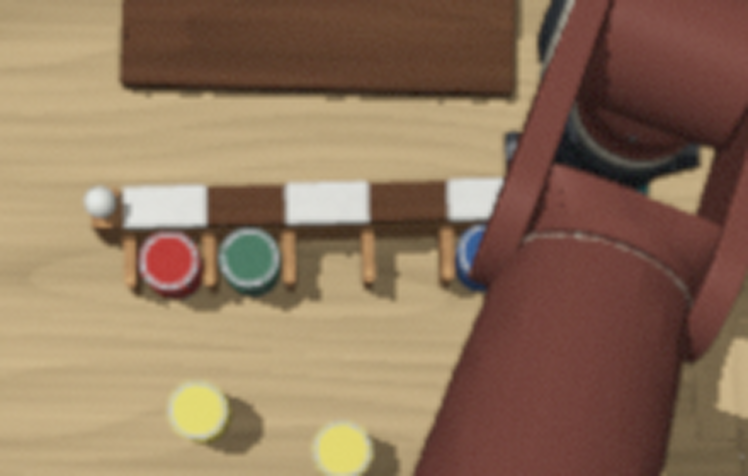

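The arm hides section 6; the tins and rack are unchanged. I'll go down gently, to just above and then onto the rail.

```bash
python3 -m pendant '[0,0,0,0,0,0.08,0, 0,0,0,0,0,0.13,0, 0,0,0,0,0,0.135,0, 0,0,0,0,0,0.14,0, 0,0,0,0,0,0.143,0, 0,0,0,0,0,0.146,0, 0,0,0,0,0,0.148,0, 0,0,0,0,0,0.148,0]'
```

```text
t: 3.38
tool_pos: [0.6688, -0.1615, 0.0681]
tool_rot: [3.14, 0.07, 0.001]
contact_force: [-3.8, 1.1, 9.5]
opening: 0.0
grip_force: 4.4
```

```bash
python3 -m pendant '[0,0,0,0,0,-0.07,0, 0,0,0,0,0,-0.07,0, 0,0,0,0,-0.195,-0.07,0, 0,0,0,0,-0.195,-0.07,0, 0,0,0,0,-0.195,-0.07,0, 0,0,0,0,-0.195,-0.03,0, 0,0,0,0,-0.195,-0.01,0, 0,0,0,0,-0.195,-0.005,0, 0,0,0,0,-0.195,0,0, 0,0,0,0,-0.195,0,0, 0,0,0,0,-0.195,0,0]'
```

```text
t: 4.75
tool_pos: [0.6652, -0.1037, 0.068]
tool_rot: [3.141, 0.069, -0.004]
contact_force: [-9.6, 1.3, 15.3]
opening: -0.0002
grip_force: 7.7
```

```bash
python3 -m pendant '[0,0,0,0,0,-0.07,0, 0,0,0,0,0,-0.07,0, 0,0,0,0,-0.19,-0.07,0, 0,0,0,0,-0.19,-0.07,0, 0,0,0,0,-0.19,-0.07,0, 0,0,0,0,-0.19,-0.03,0, 0,0,0,0,-0.19,-0.01,0, 0,0,0,0,-0.19,-0.005,0, 0,0,0,0,-0.19,0,0, 0,0,0,0,-0.19,0,0, 0,0,0,0,-0.19,0,0]'
```

```text
t: 6.12
tool_pos: [0.6626, -0.0467, 0.068]
tool_rot: [3.141, 0.069, -0.004]
contact_force: [-9.5, 1.5, 16.5]
opening: -0.0002
grip_force: 7.9
```

```bash
python3 -m pendant '[0,0,0,0,0,-0.25,0, 0,0,0,0,0,-0.25,0, 0,0,0,0,0,-0.25,0]'
python3 - <<'E'
from h import *
to(.4854,.055,.12);to(.4854,.055,.02)
E
```

```text
t: 6.5
tool_pos: [0.6638, -0.0465, 0.1414]
tool_rot: [3.14, 0.069, 0.004]
contact_force: [-0.3, -0.5, -0.2]
opening: -0.0001
grip_force: 0.0
-> (0.4854, 0.055, 0.12) [0.0011, -0.0043, -0.0029, -0.5795, -0.3643, 0.0699]
-> (0.4854, 0.055, 0.02) [0.0011, -0.0043, -0.0029, -0.5802, -0.3644, 0.4033]
```

```bash
python3 -m pendant '[0,0,0,-0.58,-0.341,0.05,0, 0,0,0,-0.58,-0.341,0.05,0, 0,0,0,-0.58,-0.341,0.05,0, 0,0,0,-0.58,-0.341,0.05,0, 0,0,0,-0.58,-0.341,0.05,0, 0,0,0,-0.58,-0.341,0.2,0, 0,0,0,-0.58,-0.341,0.3,0, 0,0,0,-0.58,-0.341,0.4,0, 0,0,0,-0.58,-0.341,0.4,0]'
python3 - <<'E'
from h import *
d=grab("scene"); save(d,"pics/side1.png",(200,120,420,290),3.4)
to(.4854,.0320,.02);to(.4854,-.0205,.02)
E
```

```text
t: 7.62
tool_pos: [0.4838, 0.0478, 0.0178]
tool_rot: [-3.141, -0.068, 0.009]
contact_force: [-0.4, 0.8, -0.5]
opening: -0.0001
grip_force: 0.0
-> (0.4854, 0.032, 0.02) [-0.0002, 0.0039, -0.0035, -0.0015, 0.053, -0.001]
-> (0.4854, -0.0205, 0.02) [-0.0002, 0.0039, -0.0035, -0.0091, 0.2278, -0.001]
```

View pics/side1.png

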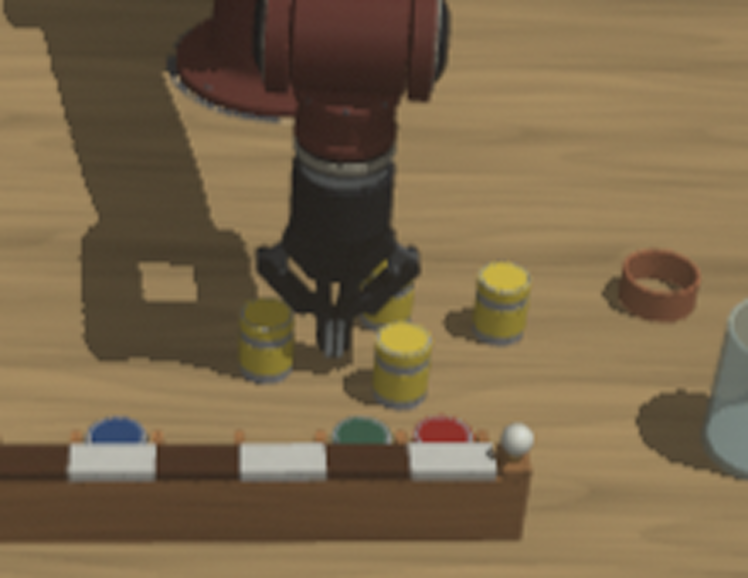

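The fingertips are at crop (335,345), beside the target tin at (267,340). Higher up the shut fingers bulge outwards, so I'll raise the tip a little and push sideways slowly.

```bash
python3 -m pendant '[0,0,0,0.0,0,-0.03,0, 0,0,0,0,0.04,-0.03,0, 0,0,0,-0.005,0.065,-0.03,0, 0,0,0,-0.005,0.09,-0.03,0, 0,0,0,-0.005,0.115,-0.03,0, 0,0,0,-0.007,0.14,-0.03,0, 0,0,0,-0.007,0.165,-0.03,0, 0,0,0,-0.009,0.19,-0.03,0, 0,0,0,-0.009,0.215,-0.03,0, 0,0,0,-0.009,0.226,-0.03,0, 0,0,0,-0.009,0.226,-0.03,0]'
python3 -m pendant '[0,0,0,0,-0.06,0,0, 0,0,0,0,-0.06,0,0, 0,0,0,0,-0.06,-0.35,0, 0,0,0,0,-0.06,-0.35,0, 0,0,0,-0.4,-0.06,-0.35,0, 0,0,0,-0.4,-0.06,-0.35,0, 0,0,0,-0.4,-0.06,-0.35,0, 0,0,0,-0.4,-0.06,-0.35,0]'
python3 - <<'E'
from h import *
d=grab("top")
m=cv2.inRange(cv2.cvtColor(d["image"],cv2.COLOR_RGB2HSV),(22,120,60),(35,255,255))>0
m&=abs(d["P"][...,2]-.055)<.012
n,l,st,c=cv2.connectedComponentsWithStats(m.astype(np.uint8))
for i in range(1,n):
    p=d["P"][l==i]
    if st[i,4]>25: print(c[i].round(),st[i,4],((p.max(0)+p.min(0))/2).round(4),p.mean(0).round(4))
save(d,"pics/after1.png",(160,120,400,290),3.2)
E
```

```text
t: 9.05
tool_pos: [0.4849, -0.0196, 0.0292]
tool_rot: [3.14, 0.069, -0.001]
contact_force: [0.3, 0.4, -0.7]
opening: -0.0001
grip_force: 0.2
t: 10.05
tool_pos: [0.3649, -0.0066, 0.135]
tool_rot: [3.14, 0.071, 0.003]
contact_force: [-0.1, 0.4, 0.8]
opening: -0.0
grip_force: 0.0
[238. 210.] 130 [0.5125 0.0992 0.0555] [0.5122 0.1003 0.055 ]
[300. 222.] 134 [ 0.4861 -0.0521  0.0557] [ 0.4857 -0.0528  0.0551]
[202. 243.] 130 [0.4307 0.184  0.0555] [0.4303 0.1841 0.0552]
[240. 249.] 136 [0.4181 0.0917 0.0558] [0.418  0.0925 0.0549]
```

View pics/after1.png

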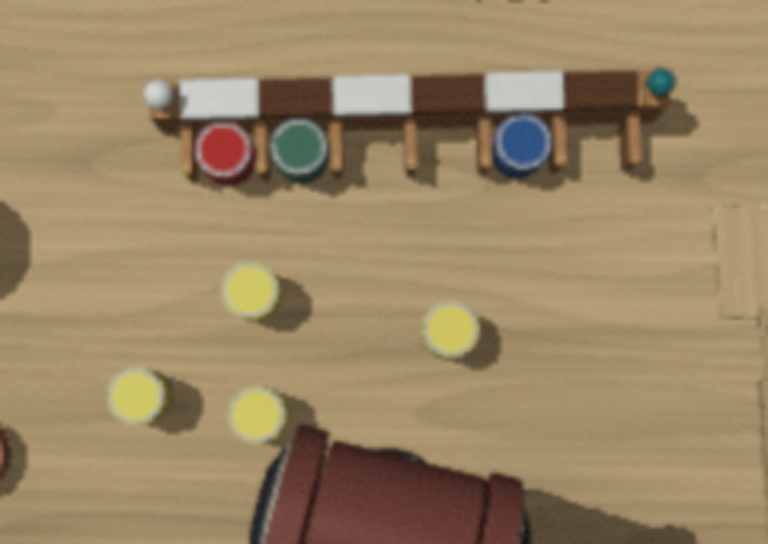

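The crop shows the tin upright at (450,328), world (0.486, -0.0526), with the rest unmoved. Next I'll get behind it with the fingers slightly open (14 mm, to steady the round side) and push along the gap line.

Run:
```python
from h import *
s=to(.42,-.0543,.12); s=to(.42,-.0543,.016); s2=to(.453,-.0534,.016,start=s); to(.59,-.0499,.016,start=s); to(.597,-.0497,.016,start=s)
```

```text
-> (0.42, -0.0543, 0.12) [0.0009, -0.0025, -0.0007, 0.1748, 0.1667, 0.0507]
-> (0.42, -0.0543, 0.016) [0.0009, -0.0025, -0.0007, 0.1743, 0.1665, 0.3974]
-> (0.453, -0.0534, 0.016) [0.0, 0.0, 0.0, 0.11, 0.002, 0.0]
-> (0.59, -0.0499, 0.016) [0.0, 0.0, 0.0, 0.5667, 0.0111, 0.0]
-> (0.597, -0.0497, 0.016) [0.0, 0.0, 0.0, 0.5901, 0.0114, 0.0]
```

```bash
python3 -m pendant '[0,0,0,0.175,0.167,0.05,0.165, 0,0,0,0.175,0.167,0.05,0.165, 0,0,0,0.175,0.167,0.2,0.165, 0,0,0,0.175,0.167,0.3,0.165, 0,0,0,0.175,0.167,0.395,0.165, 0,0,0,0.175,0.167,0.395,0.165, 0,0,0,0.175,0.167,0.395,0.165]'
python3 -c "
from h import *
s=to(.453,-.0534,.016);to(.56,-.0507,.016)"
```

```text
t: 10.98
tool_pos: [0.4202, -0.0545, 0.0169]
tool_rot: [3.141, 0.071, 0.001]
contact_force: [0.3, 0.4, -0.3]
opening: 0.014
grip_force: 0.0
-> (0.453, -0.0534, 0.016) [0.0004, -0.0016, -0.0008, 0.1094, 0.0013, 0.003]
-> (0.56, -0.0507, 0.016) [0.0004, -0.0016, -0.0008, 0.4661, 0.0084, 0.0033]
```

Push slowly to just before the gap's mouth, then check.

```bash
python3 -m pendant '[0,0,0,0.08,0.001,0,0.165, 0,0,0,0.11,0.001,0,0.165, 0,0,0,0.13,0.002,0,0.165, 0,0,0,0.15,0.003,0,0.165, 0,0,0,0.175,0.003,0,0.165, 0,0,0,0.2,0.004,0,0.165, 0,0,0,0.225,0.004,0,0.165, 0,0,0,0.25,0.005,0,0.165, 0,0,0,0.275,0.005,0,0.165, 0,0,0,0.3,0.006,0,0.165, 0,0,0,0.32,0.006,0,0.165, 0,0,0,0.32,0.006,0,0.165]'
cat >> h.py <<'E'
def tins(d):
    m=cv2.inRange(cv2.cvtColor(d["image"],cv2.COLOR_RGB2HSV),(20,100,25),(37,255,255))>0
    m&=abs(d["P"][...,2]-.055)<.012
    n,l,st,c=cv2.connectedComponentsWithStats(m.astype(np.uint8))
    for i in range(1,n):
        p=d["P"][l==i]
        if st[i,4]>20: print(c[i].round(),st[i,4],((p.max(0)+p.min(0))/2).round(4),p.mean(0).round(4))
E
python3 - <<'E'
from h import *
for n in("top","scene"):
    d=grab(n); print(n); tins(d)
save(d,"pics/push1.png",(180,150,380,290),3.6)
to(.56,-.0507,.016)
E
```

```text
t: 12.48
tool_pos: [0.5157, -0.0519, 0.0159]
tool_rot: [3.141, 0.07, 0.002]
contact_force: [-0.4, -0.9, -0.2]
opening: 0.0141
grip_force: 0.0
top
[238. 210.] 149 [0.5124 0.1004 0.0548] [0.5121 0.1002 0.0551]
[202. 243.] 153 [0.4296 0.1846 0.0558] [0.4299 0.1842 0.0552]
[240. 249.] 149 [0.4181 0.0931 0.0553] [0.4177 0.0928 0.0551]
scene
[314. 199.] 147 [0.4193 0.0909 0.0501] [0.4237 0.0911 0.0523]
[348. 202.] 135 [0.4333 0.1827 0.0506] [0.4371 0.1824 0.0526]
[319. 220.] 164 [0.5145 0.0995 0.0504] [0.5175 0.0998 0.0525]
[260. 228.] 174 [ 0.5479 -0.0509  0.0508] [ 0.5529 -0.0501  0.0526]
-> (0.56, -0.0507, 0.016) [-0.0, -0.0007, -0.0016, 0.1494, 0.0027, -0.0006]
```

View pics/push1.png

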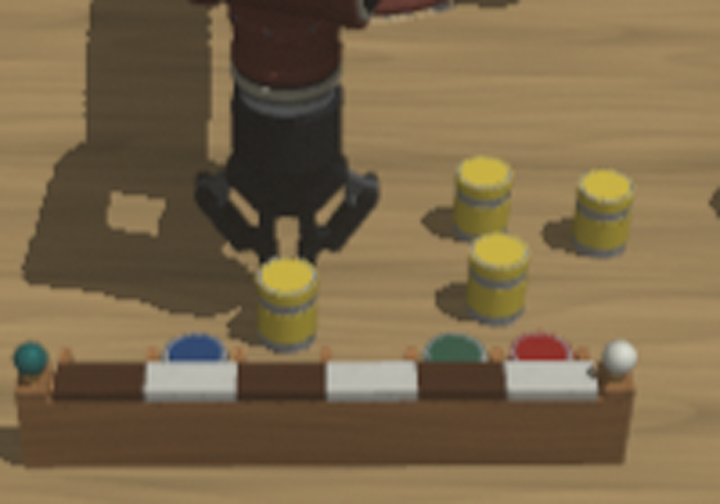

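The tin is upright at crop (287,300), centred between gap 4's dividers at (238,355) and (326,355). Push on in.

```bash
python3 -m pendant '[0,0,0,0.025,0,0,0.165, 0,0,0,0.05,0.001,0,0.165, 0,0,0,0.075,0.001,0,0.165, 0,0,0,0.1,0.001,0,0.165, 0,0,0,0.125,0.002,0,0.165, 0,0,0,0.15,0.002,0,0.165, 0,0,0,0.175,0.002,0,0.165, 0,0,0,0.2,0.002,0,0.165, 0,0,0,0.22,0.002,0,0.165, 0,0,0,0.24,0.002,0,0.165, 0,0,0,0.25,0.002,0,0.165, 0,0,0,0.25,0.002,0,0.165]'
python3 -m pendant '[0,0,0,0.008,0,0,0.165, 0,0,0,0.012,0,0,0.165, 0,0,0,0.016,0,0,0.165, 0,0,0,0.016,0,0,0.165]'
```

```text
t: 14.08
tool_pos: [0.5902, -0.0491, 0.0159]
tool_rot: [3.141, 0.07, 0.0]
contact_force: [0.3, -0.2, 0.4]
opening: 0.014
grip_force: 0.0
t: 14.58
tool_pos: [0.5949, -0.0489, 0.0159]
tool_rot: [3.141, 0.07, 0.0]
contact_force: [-0.4, -0.4, 1.2]
opening: 0.0138
grip_force: 0.3
```

```bash
python3 -m pendant '[0,0,0,0.004,0,0,0.165, 0,0,0,0.008,0,0,0.165, 0,0,0,0.008,0,0,0.165]'
python3 -m pendant '[0,0,0,0.004,0,0,0.165, 0,0,0,0.007,0,0,0.165, 0,0,0,0.007,0,0,0.165]'
```

```text
t: 14.95
tool_pos: [0.5973, -0.0488, 0.0159]
tool_rot: [-3.141, -0.07, -0.0]
contact_force: [-0.3, 0.9, 0.7]
opening: 0.0142
grip_force: 0.3
t: 15.32
tool_pos: [0.5987, -0.0487, 0.0158]
tool_rot: [-3.141, -0.07, 0.002]
contact_force: [-4.8, -0.6, 3.5]
opening: 0.0142
grip_force: 2.2
```

There is contact with the rail at about 5 N. I'll back straight off, lift and check.

```bash
python3 -m pendant '[0,0,0,-0.03,0,0,0.165, 0,0,0,-0.15,0,0,0.165, 0,0,0,-0.25,0,0,0.165, 0,0,0,-0.25,0,-0.3,0.165, 0,0,0,-0.5,0,-0.5,0.165, 0,0,0,-0.7,0,-0.5,0.165, 0,0,0,-0.75,0,-0.5,0.165, 0,0,0,-0.75,0,-0.5,0.165, 0,0,0,-0.75,0,-0.5,0.165]'
python3 - <<'E'
from h import *
for n in("scene","top"):
    d=grab(n); print(n); tins(d)
h=cv2.cvtColor(d["image"],cv2.COLOR_RGB2HSV)
for k,lo,hi in(("red",(0,150,60),(6,255,255)),("green",(60,80,30),(88,255,255)),("blue",(105,120,60),(130,255,255))):
    m=(cv2.inRange(h,lo,hi)>0)&(abs(d["P"][...,2]-.055)<.01); print(k,d["P"][m].mean(0).round(4))
save(d,"pics/end.png",(160,100,400,270),3.2)
E
```

```text
t: 16.45
tool_pos: [0.3749, -0.0588, 0.166]
tool_rot: [3.14, 0.07, 0.003]
contact_force: [-0.1, 0.6, 0.3]
opening: 0.0141
grip_force: 0.0
scene
[314. 199.] 148 [0.4205 0.0911 0.0506] [0.4241 0.0912 0.0525]
[348. 202.] 131 [0.4321 0.1814 0.051 ] [0.4364 0.1824 0.0527]
[319. 220.] 164 [0.5143 0.0993 0.0506] [0.5179 0.0997 0.0524]
[259. 247.] 96 [ 0.6309 -0.0481  0.0587] [ 0.6271 -0.0488  0.0552]
top
[299. 163.] 164 [ 0.6319 -0.046   0.0569] [ 0.6311 -0.0469  0.0552]
[238. 210.] 149 [0.5123 0.1004 0.0548] [0.512  0.1001 0.0551]
[202. 243.] 153 [0.4296 0.1844 0.0553] [0.4299 0.1842 0.055 ]
[240. 249.] 153 [0.4181 0.093  0.0549] [0.418  0.0929 0.055 ]
red [0.6201 0.124  0.0551]
green [0.6232 0.0659 0.0549]
blue [0.7423 0.1703 0.0554]
```

View pics/end.png

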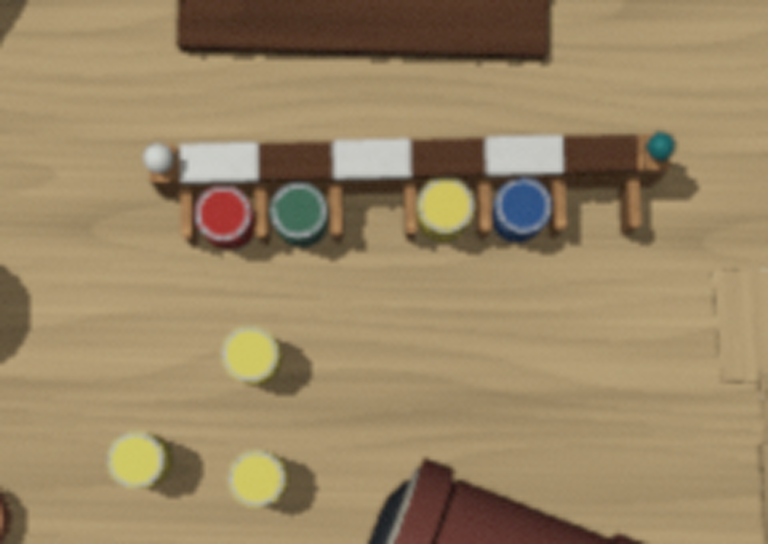

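The crop shows the yellow tin upright at (445,205), against the rail in gap 4. Blue (523,207), green (298,211) and red (223,215) are unmoved. The printed "blue" position is wrong because it includes the blue bowl. The robot is clear, so I'll hand in.

```bash
python3 -c "
from station import ctrl
print(ctrl.finish_job())"
```

```text
the job is handed in; nothing more can be done
None
```

The rail was touched behind gaps 1, 2 and 3 from the teal knob, in order, and the yellow tin now stands upright against the back rail in the third gap with the other tins unmoved; the job is handed in, but no verdict came back.

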